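# Clamp the desoldering pump in its service cradle

### The arm

A 6-joint arm with a two-finger parallel gripper is mounted at the origin on the work surface. World frame = base frame: x ahead of the robot, y to its left, z up, the work surface at z = 0. Lengths are in m, angles in rad, forces in N, time in s.
With the tool pointing down it reaches from about 0.425 to 0.95 m from the base axis. Payload 3.5 kg.
Tool frame: the origin (TCP) lies at the very end of the fingers, on their centre line; the grasp point (between the pads) lies 19 mm behind it; x points along the fingers, z is the direction in which the jaws open and shut, and the axes are right-handed (so a half turn about x gives the same grasp; the last joint's range is limited). The gripper opens to 85 mm and grips with 20 to 120 N. Pads are 22 mm wide; open, the fingers measure 114 mm over their backs; the gripper's body (76 mm by 85 mm) begins 54 mm behind the grasp point. The pads swing forward as they close: fully open they stand 13 mm farther back than shut.
Start: joints at [0.999, 0.286, 1.577, -0, 1.279, -0.15], TCP at [0.276, 0.616, 0.231] pointing down, gripper open.
Joint ranges: [-2.77, 2.77], [-0.9, 2.22], [0.21, 2.48], [-1.53, 4.67], [0.24, 2.81], [-2.84, 2.84]. Speed limits (rad/s): [2.79, 2.79, 3.14, 3.14, 3.14, 3.14].

### API

Orientations are given as a unit quaternion [x, y, z, w].
In Python, from plant import ctrl, cams gives the robot as it stands.
- The arm moves only by the tool play_rows, never from a script. Its argument "rows" is a list of rows, each a list of 3 entries, a list of its own where there are three numbers: the opening in per cent of the stroke, from 0 (shut) to 100 (fully open), then the shift along the tool's x, y, z in units of 0.3 m (1.0 is 0.3 m), then the turn, a rotation vector about the tool's x, y, z in units of pi/2 rad (1.0 is pi/2 rad). A call has 1 to 10 rows; each row is the pose to reach, as a shift and turn from the pose commanded when the call began, along the tool's axes at that moment; what a row does not reach only later rows make up. A row lasts 1/12 s, in which the tool goes at most 41.7 mm and 7.16 degrees, less where a joint would pass 70% of its speed; a pose out of reach is approached as far as the arm can. A call with a number of a shift or a turn outside -1 to 1 is refused whole. A call with a gripper value outside its range is refused whole. The fingers move at their own pace and stop on an object; "force" is the grip in N (left out, the last holds). Time passes only in rows, so rows that repeat a pose let the fingers close. It gives the time, the measured TCP pose, the force and the opening at its end, in the units of the state.
- ctrl.get_state(): the state, without advancing time (a new reading comes with each control period).
- cams.read_camera(name): name is "scene" or "top" or "wrist"; returns a dict with "color" (400x640x3 uint8, red, green, blue), "fx", "fy", "cx", "cy" (pixels), "view" (4x4, takes a point from world to camera coordinates). Camera axes: x right, y down, z forward; pixel columns grow to the right and rows downward; lengths in m; the calibration is good to about 2 mm. A picture is of the moment at which its call begins. There is no depth.
- ctrl.sign_off(): hands the job in, once; it reports no verdict.
The state is a dict: "time": time; "qpos": joint angles; "dq": joint speeds; "joint_efforts": joint torques, N m; "eef_pos": TCP position; "tcp_rot": TCP orientation; "contact_force": force on the tool from outside, world axes, zero at the start; "wrist_torque": the same for the moment, N m; "opening": opening from 0.0 (shut) to 1.0 (fully open).
Only numpy, scipy, OpenCV 4.12 (cv2) and the standard library are available. Lean on these libraries where they do the work, as an engineer would, in place of code of your own. Each camera call takes 0.05 s, during which the arm holds its last target. There are 200 camera calls.

### The job

Pull the desoldering pump out of its slanted stand and, without dropping it, lay it down in the two V rests of the service cradle, barrel centred between the rests and nozzle pointing out at the clamp end. Once it lies there released, turn the clamp knob until it stops so that the steel arm lies across the barrel, then let go. Do not disturb the flux bottle, the circuit board or the solder spool.

Things in the scene. Friction and masses are not known exactly. Their poses are not given: they have to be found in the camera images.
- pump: Desoldering pump, 215 mm long, 80 g. Origin at the nozzle tip, +z along the pump to its cap; turn about z arbitrary. White nozzle 8 mm across to z=26; black collar 15 mm to 40; straight aluminium barrel 21 mm across from z=40 to 170 (grip here); rod 8 mm to 203; black cap 17 mm to 215. Starts in the stand's tube, cap up, leaning about 38 deg from vertical to the stand's +x.
- pump_mid (a point): The middle of the pump's barrel, on its axis, 105 mm from the nozzle tip, close to the centre of mass. Axes parallel to the pump's. At the start the lowest 68 mm of the pump are inside the tube, so it must be drawn out along its own axis.
- holder: Pump stand, fixed to the bench: grey base plate 140 x 90 x 12 mm carrying a dark steel tube (34 mm outside, 26 mm bore narrowing to 12 mm at the foot for the nozzle, 73 mm long) that leans 35 degrees from vertical towards its +x. Origin at the centre of the underside of the plate, z up.
- holder_mouth (a point): Centre of the tube's open upper end, about 87 mm above the bench. The mouth looks up and towards the stand's +x.
- cradle: Service cradle, fixed: aluminium plate 160 x 70 x 8 mm, long along x, with two V-shaped plastic rests 10 mm thick at x=-46 and +46 mm, open upwards, V tops 42 mm apart at 53 mm height; 82 mm free between them. Origin: centre of the plate's underside, z up. The clamp's post stands at x=-50, y=+50 mm: -x is the clamp end, where the nozzle must point.
- cradle_mid (a point): Where pump_mid belongs: midway between the two V rests, on the axis of a barrel lying in them, 50 mm above the bench. Axes parallel to the cradle's: the pump lies along x, nozzle to -x.
- clamp (a joint): Angle of the clamp, rad. 0 = open: the arm points along the cradle's -x, beside the pump's place. It grows anticlockwise seen from above to the stop at 1.571 = shut: the arm points along the cradle's -y, across the barrel. Friction about 0.05 N m, stays where left.
- clamp_grip (a point): On the clamp's upright axis, 95.5 mm above the bench, where to grip. Axes turn with the clamp: the arm points along its -x. The knob is a black bar 44 mm long (x), 12 mm thick (y), 75 to 105 mm above the bench. Below it a flat steel arm 14 mm wide, 63.5 to 69.5 mm above the bench, reaches 68 mm from the axis; it passes 3 mm above a barrel in the rests.
- flux: Bystander: small amber flux bottle with white cap, 30 mm across, 62 mm high; origin at the centre of its underside.
- board: Bystander: green circuit board 70 x 50 x 4 mm with black parts up to 12 mm high, lying flat; origin at the centre of its underside.
- spool: Bystander: solder spool standing on its flange, 52 mm across, 36 mm high; origin at the centre of its underside.
Not all that is in view belongs to the job. There is more than one size of the pump; the one meant has the size given above. What is shaped like the cradle but blue is not meant.

How it is judged:
By the outcome, as a careful person would: the job done as asked, in the order asked, and still so for the second after the job is handed in, with the robot touching nothing.
It also fails if it takes over 56 s, if anything falls off the work surface, if the arm or the gripper's body presses on something with over 40 N, if the wrist force passes 120 N, or if a joint passes its speed limit or range.

## Working session

There is one attempt and no reset: what is moved stays moved. The work goes in short steps, Python scripts to look and compute and a tool call to move; the robot and the scene stay as the last step left them, time stands still between calls to the robot, and variables do not carry over. Pictures are saved under pics/ and viewed, about 8 in all and at most 12, crops included, and the job is handed in when it is done.

Besides the shell and the picture viewer there is one more tool, called after ">>>" as name(argument=value, ...), one argument or row to a line, values as JSON. play_rows: Moves the arm, as the interface text tells. Shifts and turns lie within -1 to 1; 1 stands for 0.3 m of shift or pi/2 rad of turn. Its arguments: {"type":"object","properties":{"rows":{"type":"array"},"force":{"type":"number"}},"required":["rows"]}

```bash
ls; mkdir -p pics
python3 - <<'E'
from plant import ctrl,cams
import cv2,pickle,numpy as np
d={}
for n in ("scene","top","wrist"):
    c=cams.read_camera(n); d[n]=c
    print(n,c["fx"],c["fy"],c["cx"],c["cy"]); print(np.round(c["view"],4).tolist())
    cv2.imwrite(f"pics/{n}0.png",c["color"][:,:,::-1])
pickle.dump(d,open("d0.pkl","wb"))
print(ctrl.get_state())
E
```

```text
pics
scene 483.98487209059505 483.98487209059505 316.730844391256 191.6705920769494
[[0.2577, 0.9662, -0.0095, -0.1055], [0.8003, -0.2189, -0.5582, -0.4269], [-0.5414, 0.1362, -0.8297, 1.7939], [0.0, 0.0, 0.0, 1.0]]
top 412.01004308503707 412.01004308503707 323.61696696305324 204.60586040024808
[[0.0274, -0.9995, 0.0183, -0.0778], [-0.9909, -0.0296, -0.1312, 0.5905], [0.1317, -0.0145, -0.9912, 1.2136], [0.0, 0.0, 0.0, 1.0]]
wrist 291.5848843598323 291.5848843598323 324.6868697087037 204.10769763905094
[[0.4098, 0.9122, -0.0028, -0.6729], [0.8722, -0.391, 0.2939, -0.0366], [0.2669, -0.1229, -0.9558, 0.3796], [0.0, 0.0, 0.0, 1.0]]
{'time': 0.15, 'qpos': array([ 9.99000424e-01,  2.86991073e-01,  1.57784764e+00, -3.36096731e-05,
        1.27857369e+00, -1.50012473e-01]), 'dq': array([ 0.00064477, -0.00213532, -0.00425345,  0.00011923,  0.00130552,
       -0.00077905]), 'joint_efforts': array([ 6.39941991e-04, -4.06599784e+01, -2.93142718e+01, -1.78972405e-04,
        3.92549453e-03,  4.58318951e-06]), 'eef_pos': array([0.27604702, 0.61541633, 0.2302419 ]), 'tcp_rot': array([-0.38453442,  0.59416777,  0.38398372,  0.59300459]), 'contact_force': array([ 0.58204853, -0.21163743, -0.2737366 ]), 'wrist_torque': array([-0.03977253, -0.02092039, -0.00878845]), 'opening': 1.0015857099142387}
```

View pics/scene0.png

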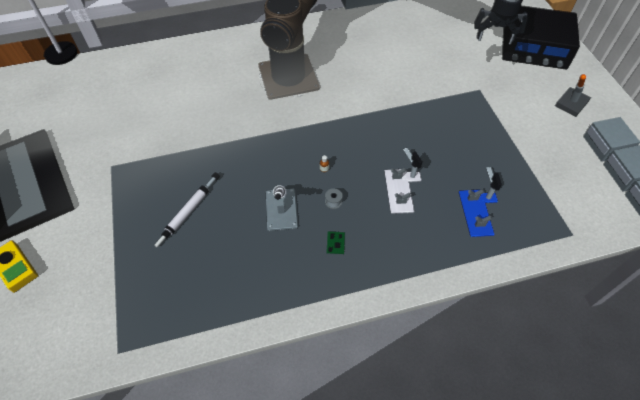

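View pics/top0.png

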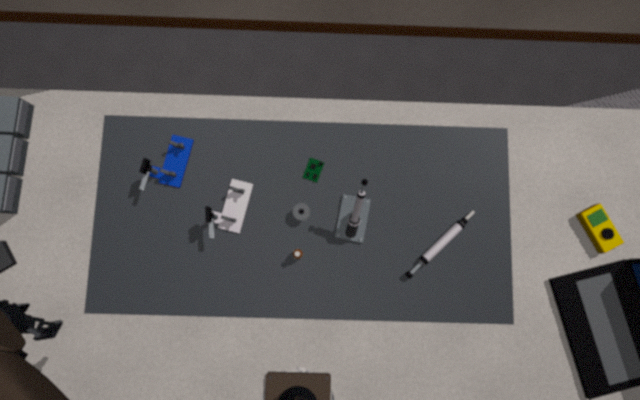

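Scene: the stand with its pump is at top (353,215), cap at (364,182). The loose, larger pump at (440,245) is a decoy. The silver cradle is at (235,206) with its clamp at (211,218); the blue cradle at (173,162) is not meant. Spool (301,211), flux (297,254), board (314,170). I'll enlarge to confirm.

```bash
cat > h.py <<'E'
import numpy as np,cv2
def ray(c,u,v):
    V=c["view"];R=V[:3,:3];o=-R.T@V[:3,3]
    d=R.T@np.array([(u-c["cx"])/c["fx"],(v-c["cy"])/c["fy"],1]);return o,d/np.linalg.norm(d)
def onz(c,u,v,z):
    o,d=ray(c,u,v);return o+d*(z-o[2])/d[2]
def tri(rs):
    A=np.zeros((3,3));b=np.zeros(3)
    for o,d in rs:
        P=np.eye(3)-np.outer(d,d);A+=P;b+=P@o
    p=np.linalg.solve(A,b);return p,[np.linalg.norm(np.cross(p-o,d)) for o,d in rs]
def proj(c,p):
    q=c["view"]@np.append(p,1);return c["fx"]*q[0]/q[2]+c["cx"],c["fy"]*q[1]/q[2]+c["cy"]
E
python3 - <<'E'
import pickle,cv2,numpy as np
from h import *
d=pickle.load(open("d0.pkl","rb"))
def crop(n,x,y,w,h,s): return cv2.resize(d[n]["color"][y:y+h,x:x+w,::-1],(w*s,h*s),interpolation=cv2.INTER_CUBIC)
a=np.vstack([np.hstack([crop("top",320,170,66,50,6),crop("top",190,170,66,50,6)]),np.hstack([crop("scene",250,175,66,50,6),crop("scene",375,150,66,50,6)])])
cv2.imwrite("pics/crop1.png",a)
for n in("top","scene"):
    c=d[n];hsv=cv2.cvtColor(c["color"],cv2.COLOR_RGB2HSV)
    x,y=(325,170) if n=="top" else (262,180)
    # base plate: fit rectangles
    g=c["color"].astype(int)
    def blobs(m,x0,y0,x1,y1):
        mm=np.zeros(m.shape,np.uint8);mm[y0:y1,x0:x1]=m[y0:y1,x0:x1]
        cs,_=cv2.findContours(mm,cv2.RETR_EXTERNAL,cv2.CHAIN_APPROX_NONE)
        for k in sorted(cs,key=cv2.contourArea)[::-1][:2]:
            r=cv2.minAreaRect(k);print(n,cv2.contourArea(k),np.round(cv2.boxPoints(r),1).tolist())
    v=hsv[:,:,2]
    print("cradle");blobs((v>150),*((190,165,260,245) if n=="top" else (375,140,430,220)))
    print("holder");blobs((v>85),*((325,170,385,250) if n=="top" else (255,175,310,235)))
E
```

```text
cradle
top 713.0 [[210.5, 224.60000610351562], [224.0, 176.0], [252.39999389648438, 183.89999389648438], [238.89999389648438, 232.5]]
top 6.0 [[227.5, 191.5], [230.0, 189.0], [231.5, 190.5], [229.0, 193.0]]
holder
top 779.5 [[334.5, 236.6999969482422], [343.3999938964844, 191.89999389648438], [372.29998779296875, 197.6999969482422], [363.29998779296875, 242.5]]
top 30.0 [[358.0, 195.0], [358.0, 189.0], [366.0, 189.0], [366.0, 195.0]]
cradle
scene 714.0 [[385.0, 170.0], [420.0, 170.0], [420.0, 212.0], [385.0, 212.0]]
scene 26.5 [[403.3999938964844, 149.0], [406.29998779296875, 147.1999969482422], [412.70001220703125, 157.3000030517578], [409.70001220703125, 159.1999969482422]]
holder
scene 1104.5 [[262.3999938964844, 185.1999969482422], [293.5, 182.60000610351562], [297.29998779296875, 228.8000030517578], [266.20001220703125, 231.39999389648438]]
```

View pics/crop1.png

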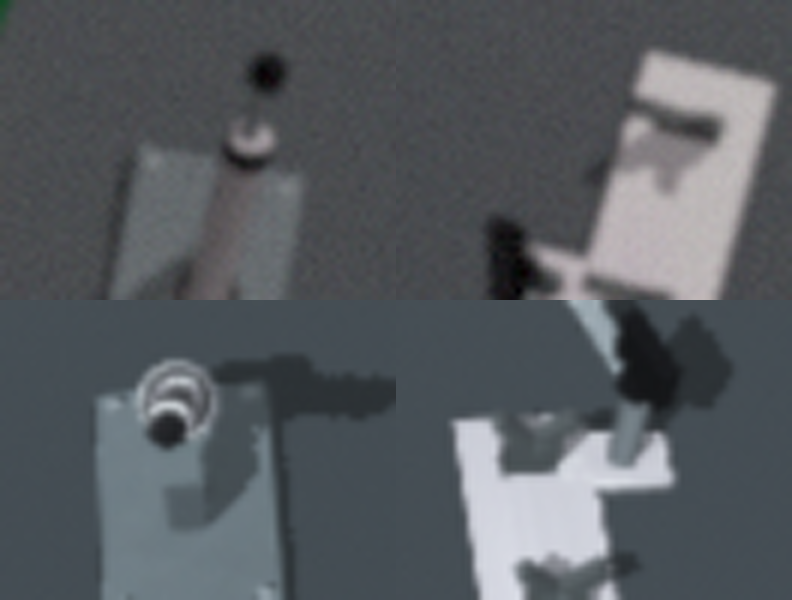

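Crops confirm: the stand's pump leans outward (+x), cap at top (364,182) and scene (278,197); the silver cradle has its clamp near the robot, arm open. Now turn these into positions.

Run:
```python
import pickle,cv2,numpy as np
from h import *
np.set_printoptions(precision=4,suppress=True)
d=pickle.load(open("d0.pkl","rb"));T,S=d["top"],d["scene"]
cap=tri([ray(T,363.8,181.2),ray(S,277.5,196.2)]);be=tri([ray(T,361.2,192.3),ray(S,279.0,192.3)])
print("cap",cap,"barrel end",be)
H=np.array([onz(T,u,v,.012) for u,v in [(334.5,236.7),(343.4,191.9),(372.3,197.7),(363.3,242.5)]])
print("holder",H,H.mean(0),np.linalg.norm(H[1]-H[0]),np.linalg.norm(H[2]-H[1]),np.degrees(np.arctan2(*(H[1]-H[0])[[1,0]])))
# cradle: plate far corners + main blob, top view, excluding clamp side foot
for n,c in(("top",T),("scene",S)):
    m=(cv2.cvtColor(c["color"],cv2.COLOR_RGB2HSV)[:,:,2]>140).astype(np.uint8)
    mm=np.zeros_like(m);x0,y0,x1,y1=(213,165,260,245) if n=="top" else (380,140,425,220);mm[y0:y1,x0:x1]=m[y0:y1,x0:x1]
    cs,_=cv2.findContours(mm,cv2.RETR_EXTERNAL,cv2.CHAIN_APPROX_NONE);k=max(cs,key=cv2.contourArea)
    p=cv2.approxPolyDP(k,2.,True)[:,0];print(n);
    for q in p: print(q,onz(c,*q,.008)[:2])
```

```text
cap (array([ 0.6385, -0.165 ,  0.1943]), [np.float64(0.00021758228320047015), np.float64(0.00021758228320052883)]) barrel end (array([ 0.6122, -0.1589,  0.1722]), [np.float64(0.0017577628732387254), np.float64(0.0017577628732387122)])
holder [[ 0.4975 -0.0975  0.012 ]
 [ 0.638  -0.1219  0.012 ]
 [ 0.6224 -0.2126  0.012 ]
 [ 0.4822 -0.1865  0.012 ]] [ 0.56   -0.1546  0.012 ] 0.14264398889779703 0.09203205862379635 -9.876361822564625
top
[232 179] [0.6689 0.2278]
[230 185] [0.6497 0.233 ]
[243 188] [0.6414 0.192 ]
[245 191] [0.6321 0.1852]
[235 201] [0.5997 0.2146]
[232 197] [0.612  0.2246]
[227 198] [0.6084 0.2399]
[223 211] [0.5674 0.2499]
[214 212] [0.5634 0.2774]
[218 216] [0.5514 0.2643]
[214 221] [0.5355 0.2757]
[221 222] [0.533 0.254]
[221 215] [0.5547 0.2553]
[234 217] [0.5497 0.2149]
[236 221] [0.5375 0.208 ]
[229 230] [0.5091 0.228 ]
[239 232] [0.5038 0.197 ]
[252 184] [0.655  0.1646]
scene
[385 170] [0.5072 0.1988]
[391 212] [0.66   0.1639]
[412 212] [0.6766 0.2246]
[410 197] [0.6245 0.2383]
[406 203] [0.6418 0.2187]
[397 204] [0.638  0.1911]
[394 195] [0.6047 0.1936]
[409 192] [0.6064 0.2419]
[408 182] [0.5703 0.2525]
[420 180] [0.573  0.2914]
[419 173] [0.5468 0.2985]
[411 177] [0.5547 0.2685]
[410 172] [0.5356 0.2725]
[406 172] [0.5323 0.2603]
[400 179] [0.5529 0.2325]
[393 179] [0.5471 0.2113]
[391 171] [0.516  0.2159]
```

```bash
cat >> h.py <<'E'
from scipy.spatial.transform import Rotation as Ro
def mv(st,p,d,zax):
    """rows numbers to bring TCP to p, tool x along d, tool z near zax"""
    R=Ro.from_quat(st["tcp_rot"]); x=np.array(d,float);x/=np.linalg.norm(x)
    z=np.array(zax,float);z-=x*(x@z);z/=np.linalg.norm(z)
    G=Ro.from_matrix(np.c_[x,np.cross(z,x),z])
    s=R.inv().apply(np.array(p)-st["eef_pos"])/.3; r=(R.inv()*G).as_rotvec()/(np.pi/2)
    print("shift",np.round(s,4),"turn",np.round(r,4),"rows~",np.linalg.norm(s)*.3/.0417,np.linalg.norm(r)*90/7.16)
E
python3 - <<'E'
from plant import ctrl
import pickle
from h import *
st=ctrl.get_state();R=Ro.from_quat(st["tcp_rot"]).as_matrix();print(R.round(3))
W=pickle.load(open("d0.pkl","rb"))["wrist"];V=W["view"];o=-V[:3,:3].T@V[:3,3]
print("cam in tool",R.T@(o-st["eef_pos"]),"cam axes in tool (cols)\n",(R.T@V[:3,:3].T).round(3))
yc=np.radians(-12.7);zc=np.array([-np.sin(yc),np.cos(yc),0])
for s in(1,-1): mv(st,[.5,.23,.27],[0,0,-1],s*zc)
E
```

```text
[[-0.001 -0.912  0.409]
 [-0.002  0.409  0.912]
 [-1.     0.    -0.002]]
cam in tool [-0.14147412  0.07618692 -0.00074318] cam axes in tool (cols)
 [[ 0.001 -0.294  0.956]
 [-0.    -0.956 -0.294]
 [ 1.    -0.    -0.001]]
shift [-0.1313 -1.207  -0.8668] turn [-0.1274 -0.0011 -0.0003] rows~ 10.73208851463536 1.6014422570143816
shift [-0.1313 -1.207  -0.8668] turn [ 1.8726e+00 -4.0000e-04  1.7000e-03] rows~ 10.73208851463536 23.538289219883907
```

>>> play_rows(
  rows=[
    [100, [-0.13, -0.9, -0.65], [-0.127, 0, 0]],
    [100, [-0.13, -0.9, -0.65], [-0.127, 0, 0]],
    [100, [-0.13, -0.9, -0.65], [-0.127, 0, 0]],
    [100, [-0.13, -0.9, -0.65], [-0.127, 0, 0]],
    [100, [-0.13, -0.9, -0.65], [-0.127, 0, 0]],
    [100, [-0.13, -0.9, -0.65], [-0.127, 0, 0]],
    [100, [-0.13, -0.9, -0.65], [-0.127, 0, 0]],
    [100, [-0.13, -0.9, -0.65], [-0.127, 0, 0]],
    [100, [-0.13, -0.9, -0.65], [-0.127, 0, 0]],
    [100, [-0.13, -0.9, -0.65], [-0.127, 0, 0]],
  ],
)

```text
time: 0.98
eef_pos: [0.444, 0.3256, 0.2706]
tcp_rot: [-0.44, 0.553, 0.44, 0.554]
contact_force: [0.2, -0.1, 0.0]
opening: 0.999
```

Run:
```python
from plant import ctrl,cams
import pickle
from h import *
c=cams.read_camera("wrist");pickle.dump(c,open("w1.pkl","wb"));cv2.imwrite("pics/w1.png",c["color"][:,:,::-1])
st=ctrl.get_state();print(st["time"],st["eef_pos"],st["qpos"])
yh=np.radians(-10)
h=np.array([np.cos(yh),np.sin(yh),0]);z=[-np.sin(yh),np.cos(yh),0]
a=h*.616+np.array([0,0,.788]);mid=np.array([.575,-.154,.1115])
for pd in(50,65):
    d=h*np.cos(np.radians(pd))+[0,0,-np.sin(np.radians(pd))];mv(st,mid-d*.16,d,z);print(mid-d*.16)
```

```text
1.0333 [0.44308058 0.32679325 0.2702022 ] [ 4.50918795e-01 -1.74178935e-02  1.84209611e+00  5.72025776e-04
  1.31711972e+00 -8.95422531e-01]
shift [ 0.1198 -0.4433 -1.4816] turn [-0.0306 -0.0109 -0.4447] rows~ 11.159518301962146 5.604333954873984
[ 0.47371644 -0.13614098  0.23406711]
shift [ 0.0449 -0.5605 -1.4758] turn [-0.0314 -0.0068 -0.278 ] rows~ 11.361552203406907 3.5181324006045913
[ 0.50840836 -0.1422581   0.25650925]
```

View pics/w1.png

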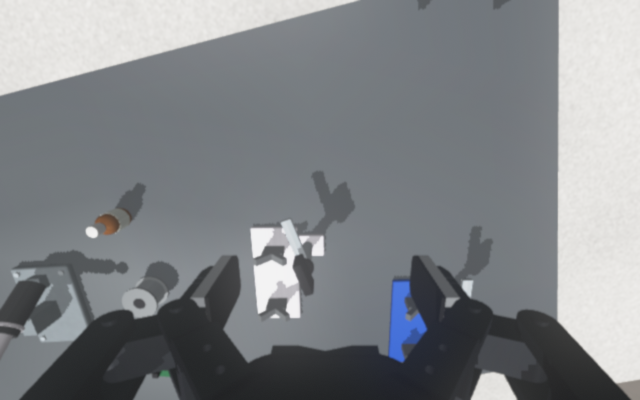

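The wrist view shows the silver cradle plate with corners at (251,228), (258,318) and (300,318), and the clamp knob at (304,272). I'll refine from this picture and move on to the pump.

Run:
```python
import pickle
from h import *
np.set_printoptions(precision=4,suppress=True)
c=pickle.load(open("w1.pkl","rb"))
m=(cv2.cvtColor(c["color"],cv2.COLOR_RGB2HSV)[:,:,2]>195).astype(np.uint8)
mm=np.zeros_like(m);mm[215:330,240:335]=m[215:330,240:335]
cs,_=cv2.findContours(mm,cv2.RETR_EXTERNAL,cv2.CHAIN_APPROX_NONE);k=max(cs,key=cv2.contourArea)
for q in cv2.approxPolyDP(k,2.,True)[:,0]: print(q,onz(c,*q,.008)[:2])
# edges: right (-y) edge = leftmost pixel per row; far edge = lowest per column
L=np.array([onz(c,np.flatnonzero(mm[r])[0]-.5,r,.008)[:2] for r in range(236,312)])
F=np.array([onz(c,u,np.flatnonzero(mm[:,u])[-1]+.5,.008)[:2] for u in range(264,294)])
for n,E in(("right",L),("far",F)):
    vx,vy,x,y=cv2.fitLine(E.astype(np.float32),cv2.DIST_HUBER,0,.01,.01).ravel();print(n,np.degrees(np.arctan2(vy,vx)),x,y)
lineR=cv2.fitLine(L.astype(np.float32),cv2.DIST_HUBER,0,.01,.01).ravel();u=lineR[:2]*np.sign(lineR[0]);n=np.array([-u[1],u[0]])
far=np.median(F@u);cen=u*(far-.08)+n*(lineR[2:]@n+.035);print("centre",cen,"yaw",np.degrees(np.arctan2(u[1],u[0])))
R=np.c_[u,n]
clamp=cen+R@[-.05,.05];print("clamp",clamp,[proj(c,[*clamp,z]) for z in(.105,.09)])
d=pickle.load(open("d0.pkl","rb"))
for nm in("top","scene"): print(nm,[np.round(proj(d[nm],[*(cen+R@q),.008]),1) for q in([-.08,-.035],[.08,-.035],[.08,.035])],np.round(proj(d[nm],[*clamp,.105]),1))
```

```text
[289 220] [0.5028 0.2572]
[282 222] [0.5035 0.2463]
[281 229] [0.5139 0.2419]
[289 241] [0.5354 0.2485]
[284 253] [0.553  0.2358]
[287 263] [0.5705 0.2358]
[282 266] [0.5737 0.2269]
[270 260] [0.5596 0.2116]
[254 265] [0.5623 0.185 ]
[258 312] [0.6462 0.1661]
[265 309] [0.6432 0.1789]
[267 299] [0.6257 0.1874]
[275 293] [0.6179 0.203 ]
[279 281] [0.5982 0.2152]
[286 288] [0.613  0.2226]
[297 283] [0.6081 0.242 ]
[291 265] [0.5752 0.2409]
[294 255] [0.5597 0.2498]
[298 253] [0.5578 0.2567]
[299 242] [0.5404 0.2628]
right -12.717808 0.5654547 0.18301588
far -24.516811 0.63576895 0.20240018
centre [0.574 0.217] yaw -12.717808
clamp [0.5362 0.2768] [(np.float64(302.63359906027165), np.float64(270.6527713294721)), (np.float64(303.51618974425315), np.float64(264.42861477413715))]
top [array([237.6, 237. ]), array([251.6, 187.4]), array([230. , 181.8])] [205.3 217.6]
scene [array([383.5, 165.3]), array([389.6, 207.6]), array([412.7, 206.7])] [416.3 152.7]
```

>>> play_rows(
  rows=[
    [100, [0.05, -0.3, -0.9], [0, 0, 0]],
    [100, [0.05, -0.3, -0.9], [0, 0, 0]],
    [100, [0.05, -0.3, -0.9], [0, 0, 0]],
    [100, [0.05, -0.3, -0.9], [0, 0, 0]],
    [100, [0.05, -0.3, -0.9], [0, 0, 0]],
    [100, [0.05, -0.3, -0.9], [0, 0, 0]],
    [100, [0.05, -0.3, -0.9], [0, 0, 0]],
    [100, [0.05, -0.3, -0.9], [0, 0, 0]],
  ],
)

```text
time: 1.7
eef_pos: [0.4711, 0.0409, 0.2545]
tcp_rot: [-0.441, 0.554, 0.44, 0.552]
contact_force: [0.1, 0.4, -0.1]
opening: 0.996
```

Run:
```python
from plant import ctrl,cams
import pickle
from h import *
c=cams.read_camera("wrist");pickle.dump(c,open("w2.pkl","wb"));im=c["color"][:,:,::-1].copy()
a=np.array([.606,-.107,.788]);n=np.array([.511,-.143,.029])
for t in(0.068,.105,.170,.215):
    q=proj(c,n+a*t);print(t,np.round(q,1));cv2.circle(im,tuple(np.int32(np.round(q))),2,(0,0,255),-1)
yw=np.radians(-12.7);u=np.array([np.cos(yw),np.sin(yw)]);m=np.array([-u[1],u[0]]);cen=np.array([.5845,.2135])
for x,y,z in((-.08,-.035,.008),(.08,-.035,.008),(.08,.035,.008),(-.05,.05,.105)):
    q=proj(c,[*(cen+u*x+m*y),z]);cv2.circle(im,tuple(np.int32(np.round(q))),2,(0,0,255),-1)
cv2.imwrite("pics/w2.png",im)
```

```text
0.068 [188.8 283.2]
0.105 [181.2 314.4]
0.17 [165.3 379.8]
0.215 [151.7 435.5]
```

View pics/w2.png

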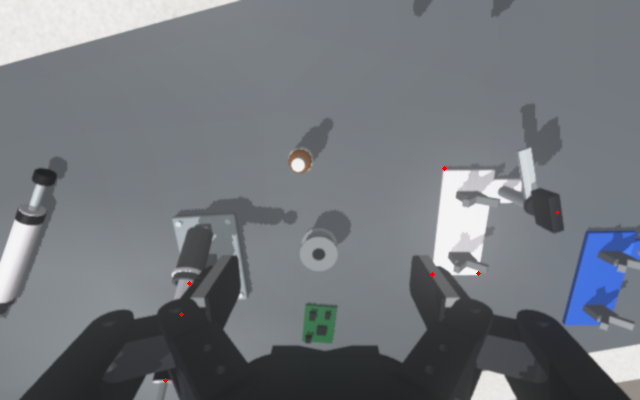

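```bash
cat > g.py <<'E'
from plant import ctrl
from h import *
import sys
off,pd=float(sys.argv[1]),float(sys.argv[2])
st=ctrl.get_state();print(st["time"],st["eef_pos"],st["qpos"].round(3),st["contact_force"].round(1))
yh=np.radians(-10);h=np.array([np.cos(yh),np.sin(yh),0]);z=[-np.sin(yh),np.cos(yh),0]
mid=np.array([.575,-.156,.1115]);pd=np.radians(pd)
d=h*np.cos(pd)+[0,0,-np.sin(pd)];mv(st,mid+d*off,d,z)
E
python3 g.py -.14 50
```

```text
1.75 [0.47095608 0.04315676 0.25464207] [-0.124 -0.192  2.03   0.     1.304 -1.469] [-0.5  0.4  0.6]
shift [ 0.1194 -0.1869 -0.5848] turn [-0.031  -0.0112 -0.4452] rows~ 4.499814190644855 5.610976632855294
```

>>> play_rows(
  rows=[
    [100, [0.12, -0.19, -0.585], [-0.031, -0.011, -0.445]],
    [100, [0.12, -0.19, -0.585], [-0.031, -0.011, -0.445]],
    [100, [0.12, -0.19, -0.585], [-0.031, -0.011, -0.445]],
    [100, [0.12, -0.19, -0.585], [-0.031, -0.011, -0.445]],
    [100, [0.12, -0.19, -0.585], [-0.031, -0.011, -0.445]],
    [100, [0.12, -0.19, -0.585], [-0.031, -0.011, -0.445]],
    [100, [0.12, -0.19, -0.585], [-0.031, -0.011, -0.445]],
    [100, [0.12, -0.19, -0.585], [-0.031, -0.011, -0.445]],
  ],
)

```text
time: 2.42
eef_pos: [0.4874, -0.1377, 0.218]
tcp_rot: [-0.612, 0.353, 0.244, 0.664]
contact_force: [1.1, -0.2, 0.0]
opening: 1.0
```

```bash
python3 g.py .015 50
python3 - <<'E'
from plant import ctrl,cams
import pickle
from h import *
c=cams.read_camera("wrist");pickle.dump(c,open("w3.pkl","wb"));im=c["color"][:,:,::-1].copy()
a=np.array([.606,-.107,.788]);n=np.array([.511,-.145,.029])
for t in(0.068,.105,.170,.215):
    q=proj(c,n+a*t);print(t,np.round(q,1));cv2.circle(im,tuple(np.int32(np.round(q))),2,(0,0,255),-1)
cv2.imwrite("pics/w3.png",im)
E
```

```text
2.4167 [ 0.48739919 -0.13766195  0.21801383] [-0.618 -0.447  2.395  0.508  0.61  -2.351] [ 1.1 -0.2  0. ]
shift [ 0.5136 -0.0017 -0.0116] turn [ 0.0012  0.0026 -0.0018] rows~ 3.6959421108968042 0.04280891789667457
0.068 [321.6 157.5]
0.105 [321.6 194.9]
0.17 [321.5 258.6]
0.215 [321.5 301.3]
```

View pics/w3.png

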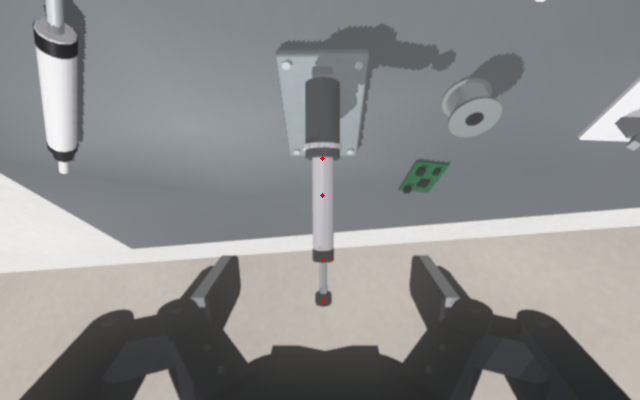

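Prediction and image agree: barrel centred at column 322, tube mouth at row 155, cap at row 298. Going in.

>>> play_rows(
  rows=[
    [100, [0.13, 0, -0.003], [0, 0, 0]],
    [100, [0.26, 0, -0.005], [0, 0, 0]],
    [100, [0.36, 0, -0.008], [0, 0, 0]],
    [100, [0.44, 0, -0.01], [0, 0, 0]],
    [100, [0.5, 0, -0.01], [0, 0, 0]],
    [100, [0.52, 0, -0.01], [0, 0, 0]],
    [100, [0.52, 0, -0.01], [0, 0, 0]],
  ],
)

```text
time: 3.05
eef_pos: [0.5882, -0.158, 0.0994]
tcp_rot: [-0.613, 0.352, 0.244, 0.664]
contact_force: [-0.2, -0.0, 0.3]
opening: 1.0
```

>>> play_rows(
  rows=[
    [20, [0, 0, 0], [0, 0, 0]],
    [10, [0, 0, 0], [0, 0, 0]],
    [0, [0, 0, 0], [0, 0, 0]],
    [0, [0, 0, 0], [0, 0, 0]],
    [0, [0, 0, 0], [0, 0, 0]],
    [0, [0, 0, 0], [0, 0, 0]],
    [0, [0, 0, 0], [0, 0, 0]],
    [0, [0, 0, 0], [0, 0, 0]],
    [0, [0, 0, 0], [0, 0, 0]],
    [0, [0, 0, 0], [0, 0, 0]],
  ],
  force=40,
)

```text
time: 3.88
eef_pos: [0.5867, -0.1589, 0.1008]
tcp_rot: [-0.613, 0.352, 0.243, 0.665]
contact_force: [-3.5, 4.1, 6.8]
opening: 0.229
```

Run:
```python
from plant import ctrl
from h import *
st=ctrl.get_state();print(st)
R=Ro.from_quat(st["tcp_rot"]);gp=st["eef_pos"]-R.apply([.019,0,0]);print("grasp pt",gp)
a=np.array([.606,-.107,.788]);print("t along pump",(gp-[.511,-.145,.029])@a,"a in tool",R.inv().apply(a))
```

```text
{'time': 3.8833, 'qpos': array([-0.52588292,  0.04159106,  2.24545783,  0.89470718,  0.29278267,
       -2.71976744]), 'dq': array([-0.00114135, -0.00087527, -0.00039385, -0.00032437,  0.00024252,
       -0.00079112]), 'joint_efforts': array([ -2.24922001, -22.76728034, -23.55942428,   0.05956784,
        -1.43194444,  -0.15715037]), 'eef_pos': array([ 0.58667349, -0.15894877,  0.10082091]), 'tcp_rot': array([-0.61293003,  0.35153089,  0.24269638,  0.66471143]), 'contact_force': array([-3.5457193 ,  4.12174311,  6.7559299 ]), 'wrist_torque': array([0.6129161 , 0.05455293, 0.31954324]), 'opening': 0.2290470787643402}
grasp pt [ 0.57460756 -0.15689142  0.11535296]
t along pump 0.10786469685057337 a in tool [-0.20627204 -0.97830414 -0.00136324]
```

>>> play_rows(
  rows=[
    [0, [-0.007, -0.033, 0], [0, 0, 0]],
    [0, [-0.014, -0.065, 0], [0, 0, 0]],
    [0, [-0.02, -0.1, 0], [0, 0, 0]],
    [0, [-0.02, -0.1, 0], [0, 0, 0]],
  ],
  force=60,
)

```text
time: 4.22
eef_pos: [0.6065, -0.164, 0.1257]
tcp_rot: [-0.614, 0.352, 0.241, 0.664]
contact_force: [-0.3, -0.3, 1.0]
opening: 0.224
```

Run:
```python
from plant import ctrl
st=ctrl.get_state();print({k:(v.round(3) if hasattr(v,'round') else v) for k,v in st.items()})
```

```text
{'time': 4.2167, 'qpos': array([-0.512,  0.039,  2.191,  0.748,  0.319, -2.558]), 'dq': array([-0.006,  0.006,  0.02 ,  0.056, -0.015, -0.07 ]), 'joint_efforts': array([  0.418, -25.844, -23.679,   0.196,  -0.614,   0.244]), 'eef_pos': array([ 0.606, -0.164,  0.126]), 'tcp_rot': array([-0.614,  0.352,  0.241,  0.664]), 'contact_force': array([-0.346, -0.294,  0.959]), 'wrist_torque': array([0.007, 0.336, 0.015]), 'opening': 0.22446396955692113}
```

Forces are small and the joints move the safe way; pulling on by about 70 mm more.

>>> play_rows(
  rows=[
    [0, [-0.008, -0.04, 0], [0, 0, 0]],
    [0, [-0.017, -0.08, 0], [0, 0, 0]],
    [0, [-0.025, -0.12, 0], [0, 0, 0]],
    [0, [-0.034, -0.16, 0], [0, 0, 0]],
    [0, [-0.042, -0.2, 0], [0, 0, 0]],
    [0, [-0.052, -0.245, 0], [0, 0, 0]],
    [0, [-0.052, -0.245, 0], [0, 0, 0]],
  ],
)

```text
time: 4.8
eef_pos: [0.6526, -0.1722, 0.186]
tcp_rot: [-0.615, 0.351, 0.24, 0.664]
contact_force: [0.5, 0.0, 0.4]
opening: 0.225
```

```bash
cat > c.py <<'E'
from plant import ctrl
from h import *
import sys
# target: pump_mid held at t from gp ; args: along-x, y, height-of-axis (cradle frame), tilt past vertical deg
yw=np.radians(-12.7);u=np.array([np.cos(yw),np.sin(yw),0]);m=np.array([-u[1],u[0],0]);cen=np.array([.5845,.2135,0])
if __name__=="__main__":
    st=ctrl.get_state();print(st["time"],st["eef_pos"],st["qpos"].round(3),st["contact_force"].round(1),st["opening"])
    x,y,hz,t=map(float,sys.argv[1:5]);t=np.radians(t)
    d=-u*np.sin(t)+np.array([0,0,-np.cos(t)])
    mv(st,cen+u*x+m*y+[0,0,hz]+d*.019,d,m)
E
python3 c.py 0 0 .17 12
```

```text
4.8 [ 0.65256183 -0.17218466  0.18600502] [-0.481  0.046  2.054  0.513  0.408 -2.289] [0.5 0.  0.4] 0.2252879895830896
shift [-0.2108  0.4207  1.2287] turn [0.032  0.0062 0.5818] rows~ 9.4653348648068 7.3240593901843205
```

Run:
```python
from c import *
st=ctrl.get_state();t=np.radians(12);d=-u*np.sin(t)+np.array([0,0,-np.cos(t)])
mv(st,np.array([.59,-.13,.25]),d,m)
```

```text
shift [-0.3114  0.0366  0.1022] turn [0.032  0.0062 0.5818] rows~ 2.372632982274152 7.3240593901843205
```

>>> play_rows(
  rows=[
    [0, [-0.1, 0.01, 0.03], [0.004, 0.001, 0.075]],
    [0, [-0.2, 0.02, 0.06], [0.008, 0.002, 0.15]],
    [0, [-0.31, 0.037, 0.1], [0.012, 0.002, 0.22]],
    [0, [-0.31, 0.037, 0.1], [0.016, 0.003, 0.295]],
    [0, [-0.31, 0.037, 0.1], [0.02, 0.004, 0.37]],
    [0, [-0.31, 0.037, 0.1], [0.024, 0.005, 0.44]],
    [0, [-0.31, 0.037, 0.1], [0.028, 0.006, 0.515]],
    [0, [-0.31, 0.037, 0.1], [0.032, 0.006, 0.58]],
    [0, [-0.31, 0.037, 0.1], [0.032, 0.006, 0.58]],
  ],
)

```text
time: 5.55
eef_pos: [0.5895, -0.1299, 0.2439]
tcp_rot: [-0.379, 0.595, 0.5, 0.502]
contact_force: [-1.1, -1.1, -1.0]
opening: 0.227
```

```bash
python3 c.py 0 0 .17 12
```

```text
5.55 [ 0.58951155 -0.1299271   0.24391837] [-0.373  0.243  1.617 -0.029  1.497 -1.719] [-1.1 -1.1 -1. ] 0.2266755247977312
shift [0.3661 0.2053 1.1121] turn [ 0.0016  0.0026 -0.0048] rows~ 8.551938746972063 0.07104365725785151
```

>>> play_rows(
  rows=[
    [0, [0, 0.01, 0.1], [0, 0, 0]],
    [0, [0, 0.02, 0.22], [0, 0, 0]],
    [0, [0, 0.03, 0.35], [0, 0, 0]],
    [0, [0, 0.04, 0.48], [0, 0, 0]],
    [0, [0, 0.05, 0.61], [0, 0, 0]],
    [0, [0, 0.06, 0.74], [0, 0, 0]],
    [0, [0, 0.08, 0.86], [0, 0, 0]],
    [0, [0, 0.09, 0.95], [0, 0, 0]],
    [0, [0, 0.1, 1.0], [0, 0, 0]],
    [0, [0, 0.1, 1.0], [0, 0, 0]],
  ],
)

```text
time: 6.38
eef_pos: [0.6247, 0.1724, 0.2535]
tcp_rot: [-0.381, 0.594, 0.5, 0.502]
contact_force: [0.1, 0.2, -0.1]
opening: 0.225
```

```bash
python3 c.py 0 0 .14 12
python3 - <<'E'
from plant import cams
import pickle,cv2,numpy as np
d={n:cams.read_camera(n) for n in("top","scene","wrist")};pickle.dump(d,open("d4.pkl","wb"))
T=d["top"]["color"][150:250,180:320,::-1];S=d["scene"]["color"][110:230,340:480,::-1]
a=cv2.resize(T,None,fx=4,fy=4,interpolation=2)[:,:400];b=cv2.resize(S,None,fx=3.3,fy=3.3,interpolation=2)[:396,:400]
a=a[:396];w=cv2.resize(d["wrist"]["color"][:,:,::-1],(320,200))
o=np.zeros((600,800,3),np.uint8);o[:396,:a.shape[1]]=a;o[:b.shape[0],400:400+b.shape[1]]=b;o[398:598,:320]=w;cv2.imwrite("pics/p4.png",o)
E
```

```text
6.3833 [0.62465544 0.1723846  0.25352392] [ 0.087  0.317  1.508  0.067  1.518 -1.278] [ 0.1  0.2 -0.1] 0.22499286670926524
shift [0.4674 0.0767 0.1032] turn [ 0.0036  0.002  -0.0016] rows~ 3.4877177939579775 0.05606243426285065
```

View pics/p4.png

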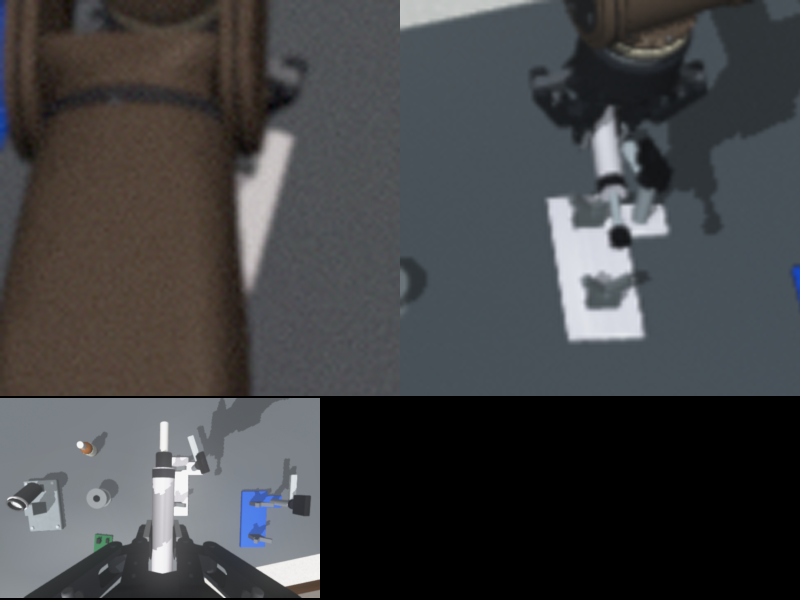

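Run:
```python
import pickle
from c import *
d=pickle.load(open("d4.pkl","rb"));c=d["wrist"];st=ctrl.get_state()
R=Ro.from_quat(st["tcp_rot"]);gp=st["eef_pos"]-R.apply([.019,0,0])
g=cv2.cvtColor(c["color"],cv2.COLOR_RGB2GRAY)
print([(r,int(g[r,326:331].mean())) for r in range(36,180,3)])
for t in(40,80,110,140,170,200,240,270,300):
    x=np.flatnonzero(g[t,290:370]>140)+290;print(t,x.min() if len(x) else None,x.max() if len(x) else None)
# predicted pixels for t assuming mid at gp, tilt e deg
for e in(-4,0,4):
    t=np.radians(12+0);tl=np.radians(e);a=u*np.cos(tl)+np.array([0,0,np.sin(tl)])
    print(e,[(s,np.round(proj(c,gp+a*(s-.105)),1).tolist()) for s in(0,.026,.04,.08)])
q=[proj(d["scene"],gp+u*s) for s in(.065,.110)];print("scene barrel end/cap end",q, "crop",[((a-340)*3.3+400,(b-110)*3.3) for a,b in q])
```

```text
[(36, 131), (39, 132), (42, 132), (45, 135), (48, 241), (51, 243), (54, 243), (57, 243), (60, 243), (63, 243), (66, 243), (69, 243), (72, 243), (75, 243), (78, 243), (81, 243), (84, 243), (87, 243), (90, 243), (93, 243), (96, 243), (99, 243), (102, 243), (105, 214), (108, 87), (111, 81), (114, 82), (117, 83), (120, 84), (123, 84), (126, 86), (129, 86), (132, 87), (135, 87), (138, 181), (141, 127), (144, 91), (147, 92), (150, 93), (153, 93), (156, 94), (159, 217), (162, 244), (165, 244), (168, 244), (171, 244), (174, 244), (177, 244)]
40 None None
80 319 337
110 None None
140 306 369
170 300 369
200 291 369
240 290 369
270 306 344
300 306 344
-4 [(0, [324.7, 46.0]), (0.026, [324.6, 110.0]), (0.04, [324.6, 142.9]), (0.08, [324.5, 230.8])]
0 [(0, [324.7, 52.9]), (0.026, [324.6, 112.5]), (0.04, [324.6, 143.7]), (0.08, [324.5, 230.0])]
4 [(0, [324.7, 60.1]), (0.026, [324.6, 115.5]), (0.04, [324.6, 145.2]), (0.08, [324.5, 229.5])]
scene barrel end/cap end [(np.float64(403.76994578967003), np.float64(168.52672305242461)), (np.float64(406.32282026740074), np.float64(183.22426917543274))] crop [(np.float64(610.440821105911), np.float64(193.1381860730012)), (np.float64(618.8653068824224), np.float64(241.64008827892803))]
```

Held as expected: the pump's mid is about 2 mm toward the nozzle from the grasp point, and it is level to about a degree. Now lower it.

```bash
python3 c.py .0025 0 .10 12
```

```text
6.5333 [0.62534656 0.16831547 0.25370255] [ 0.081  0.317  1.508  0.065  1.519 -1.278] [-0.7 -0.1 -1.4] 0.22747126936989348
shift [0.5976 0.046  0.1159] turn [ 0.0004  0.0012 -0.0017] rows~ 4.391797883728056 0.026631257970308252
```

>>> play_rows(
  rows=[
    [0, [0, 0.02, 0.06], [0, 0, 0]],
    [0, [0, 0.046, 0.116], [0, 0, 0]],
    [0, [0.1, 0.046, 0.116], [0, 0, 0]],
    [0, [0.2, 0.046, 0.116], [0, 0, 0]],
    [0, [0.3, 0.046, 0.116], [0, 0, 0]],
    [0, [0.4, 0.046, 0.116], [0, 0, 0]],
    [0, [0.5, 0.046, 0.116], [0, 0, 0]],
    [0, [0.57, 0.046, 0.116], [0, 0, 0]],
    [0, [0.597, 0.046, 0.116], [0, 0, 0]],
    [0, [0.597, 0.046, 0.116], [0, 0, 0]],
  ],
)

```text
time: 7.37
eef_pos: [0.5816, 0.2133, 0.0793]
tcp_rot: [-0.379, 0.597, 0.499, 0.501]
contact_force: [-0.3, 0.3, -0.5]
opening: 0.222
```

```bash
python3 c.py .0025 0 .051 12;  python3 - <<'E'
from plant import cams
import pickle
from c import *
d={n:cams.read_camera(n) for n in("scene","wrist")};pickle.dump(d,open("d5.pkl","wb"))
S=cv2.resize(d["scene"]["color"][130:230,360:440,::-1],None,fx=5,fy=5,interpolation=2)
w=cv2.resize(d["wrist"]["color"][20:320,200:440,::-1],None,fx=1.6,fy=1.6)
o=np.zeros((500,790,3),np.uint8);o[:500,:400]=S;o[:480,404:404+384]=w;cv2.imwrite("pics/p5.png",o)
E
```

```text
7.3667 [0.58159086 0.21330786 0.07932679] [ 0.155  0.426  1.704  0.085  1.215 -1.231] [-0.3  0.3 -0.5] 0.22222470344343243
shift [ 0.1517 -0.0381  0.0027] turn [-0.0007  0.0003 -0.0049] rows~ 1.1256154883318528 0.062048898137408624
```

View pics/p5.png

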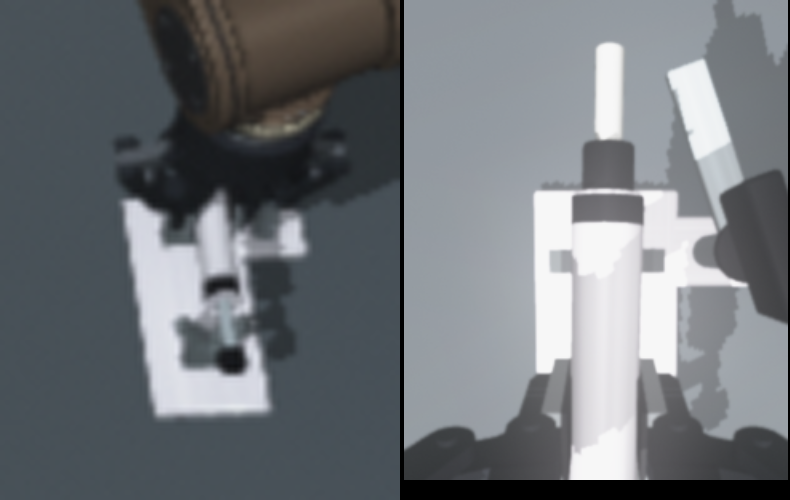

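Centred over the rests (barrel centre at crop column 606, plate and V centre also about 606). The clamp arm already stands about 17° toward the barrel but clears it. Final lowering.

>>> play_rows(
  rows=[
    [0, [0.04, -0.01, 0.003], [0, 0, 0]],
    [0, [0.08, -0.02, 0.003], [0, 0, 0]],
    [0, [0.11, -0.028, 0.003], [0, 0, 0]],
    [0, [0.13, -0.033, 0.003], [0, 0, 0]],
    [0, [0.145, -0.037, 0.003], [0, 0, 0]],
    [0, [0.15, -0.038, 0.003], [0, 0, 0]],
    [0, [0.15, -0.038, 0.003], [0, 0, 0]],
  ],
)

```text
time: 8.05
eef_pos: [0.5849, 0.2158, 0.0349]
tcp_rot: [-0.38, 0.595, 0.499, 0.502]
contact_force: [-0.6, 1.1, -0.6]
opening: 0.223
```

```bash
python3 c.py .0025 0 .049 12
python3 - <<'E'
from plant import ctrl
print(ctrl.get_state()["wrist_torque"])
E
```

```text
8.05 [0.58492245 0.21575177 0.03494591] [ 0.158  0.491  1.707  0.088  1.143 -1.237] [-0.6  1.1 -0.6] 0.2231983067389954
shift [ 0.0157  0.0013 -0.0077] turn [ 0.0008  0.0011 -0.0024] rows~ 0.12607442002096694 0.03504065334310302
[-0.03901617 -0.1028697   0.0297277 ]
```

>>> play_rows(
  rows=[
    [0, [0.004, 0, -0.004], [0, 0, 0]],
    [0, [0.008, 0, -0.007], [0, 0, 0]],
    [0, [0.01, 0, -0.007], [0, 0, 0]],
    [0, [0.01, 0, -0.007], [0, 0, 0]],
  ],
)

```text
time: 8.38
eef_pos: [0.5849, 0.2142, 0.0338]
tcp_rot: [-0.381, 0.594, 0.498, 0.504]
contact_force: [0.4, 1.4, 2.4]
opening: 0.227
```

```bash
python3 c.py .0025 0 .049 12
python3 - <<'E'
from plant import ctrl
print(ctrl.get_state()["wrist_torque"])
E
```

```text
8.3833 [0.58494441 0.21419384 0.03375259] [ 0.156  0.49   1.71   0.088  1.138 -1.239] [0.4 1.4 2.4] 0.22675287080574502
shift [ 0.0121  0.0033 -0.0026] turn [ 0.0009  0.0021 -0.0006] rows~ 0.09205517616579131 0.029708994228223748
[ 0.07458531 -0.10673658  0.01013975]
```

>>> play_rows(
  rows=[
    [0, [0.004, 0, 0], [0, 0, 0]],
    [0, [0.006, 0, 0], [0, 0, 0]],
    [0, [0.006, 0, 0], [0, 0, 0]],
  ],
)

```text
time: 8.63
eef_pos: [0.585, 0.2143, 0.0332]
tcp_rot: [-0.381, 0.594, 0.498, 0.503]
contact_force: [-0.6, 1.5, 5.7]
opening: 0.225
```

```bash
python3 c.py .0025 0 .049 12
python3 - <<'E'
from plant import ctrl
print(ctrl.get_state()["wrist_torque"])
E
```

```text
8.6333 [0.58501336 0.21430953 0.03318139] [ 0.156  0.491  1.71   0.088  1.137 -1.24 ] [-0.6  1.5  5.7] 0.22493688411967863
shift [ 0.0102  0.0039 -0.003 ] turn [ 0.0014  0.002  -0.0004] rows~ 0.08171286604779386 0.031206552370509424
[0.17019502 0.1240524  0.12829698]
```

>>> play_rows(
  rows=[
    [26, [0, 0, 0], [0, 0, 0]],
    [30, [0, 0, 0], [0, 0, 0]],
    [36, [0, 0, 0], [0, 0, 0]],
    [44, [0, 0, 0], [0, 0, 0]],
    [50, [0, 0, 0], [0, 0, 0]],
    [50, [0, 0, 0], [0, 0, 0]],
    [50, [0, 0, 0], [0, 0, 0]],
    [50, [0, 0, 0], [0, 0, 0]],
  ],
)

```text
time: 9.3
eef_pos: [0.5838, 0.2139, 0.0308]
tcp_rot: [-0.38, 0.595, 0.498, 0.503]
contact_force: [-0.2, 0.0, -0.7]
opening: 0.504
```

>>> play_rows(
  rows=[
    [50, [-0.05, 0, 0], [0, 0, 0]],
    [50, [-0.12, 0, 0], [0, 0, 0]],
    [50, [-0.2, 0, 0], [0, 0, 0]],
    [50, [-0.3, 0, 0], [0, 0, 0]],
    [50, [-0.4, 0, 0], [0, 0, 0]],
    [50, [-0.5, 0, 0], [0, 0, 0]],
    [50, [-0.55, 0, 0], [0, 0, 0]],
    [50, [-0.55, 0, 0], [0, 0, 0]],
  ],
)

```text
time: 9.97
eef_pos: [0.6207, 0.2061, 0.1979]
tcp_rot: [-0.382, 0.592, 0.497, 0.506]
contact_force: [0.1, -0.1, 0.1]
opening: 0.499
```

```bash
python3 c.py -.05 .05 .14 0;  python3 - <<'E'
from plant import cams
import pickle
from c import *
d={n:cams.read_camera(n) for n in("scene","wrist")};pickle.dump(d,open("d6.pkl","wb"))
S=cv2.resize(d["scene"]["color"][130:230,360:440,::-1],None,fx=5,fy=5,interpolation=2)
w=cv2.resize(d["wrist"]["color"][20:320,200:440,::-1],None,fx=1.6,fy=1.6)
o=np.zeros((500,790,3),np.uint8);o[:500,:400]=S;o[:480,404:404+384]=w;cv2.imwrite("pics/p6.png",o)
c=d["wrist"];g=cv2.cvtColor(c["color"],cv2.COLOR_RGB2GRAY)
f=lambda p:[round((p[0]-200)*1.6+404),round((p[1]-20)*1.6)]
for t in(0,.026,.04,.17): q=proj(c,cen+u*(t-.105)+[0,0,.05]);print(t,np.round(q,1),f(q))
cl=cen-u*.05+m*.05
for z in(.105,.075): q=proj(c,cl+[0,0,z]);print("knob",z,np.round(q,1),f(q))
E
```

```text
9.9667 [0.6207324  0.20610513 0.19790883] [ 0.136  0.363  1.551  0.077  1.416 -1.233] [ 0.1 -0.1  0.1] 0.4991069640715376
shift [0.3104 0.2321 0.1627] turn [ 0.0006  0.0037 -0.1291] rows~ 3.0242887278405477 1.6239681965922155
0 [324.5  81.1] [603, 98]
0.026 [324.5 108. ] [603, 141]
0.04 [324.5 122.3] [603, 164]
0.17 [324.5 249.5] [603, 367]
knob 0.105 [385.6 128.4] [701, 173]
knob 0.075 [378.7 133.9] [690, 182]
```

View pics/p6.png

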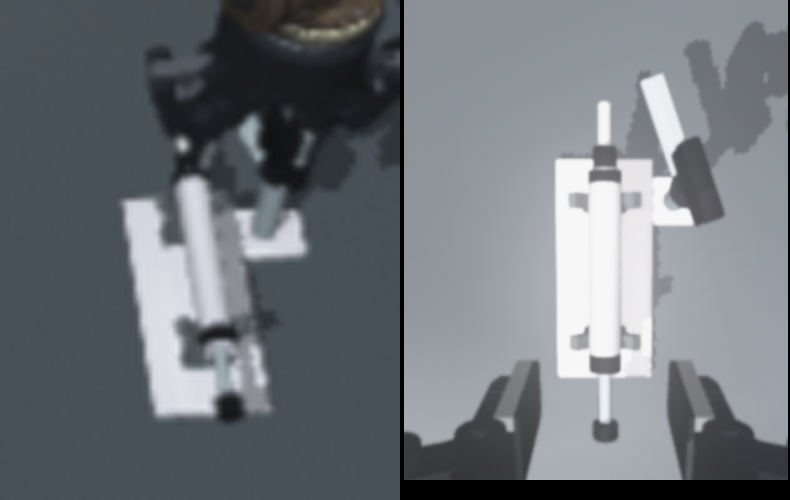

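Pump lies released in the rests, nozzle at the clamp end: tip at crop (604,101) vs (603,98) predicted, rests symmetric about the barrel. Next, the clamp's axis and angle.

Run:
```python
import pickle
from c import *
c=pickle.load(open("d6.pkl","rb"))["wrist"];g=cv2.cvtColor(c["color"],cv2.COLOR_RGB2GRAY)
x0,x1,y0,y1=364,402,100,162
mk=np.zeros_like(g);mk[y0:y1,x0:x1]=(g[y0:y1,x0:x1]<88)
mk=cv2.morphologyEx(mk,cv2.MORPH_OPEN,np.ones((3,3),np.uint8))
cs,_=cv2.findContours(mk,cv2.RETR_EXTERNAL,cv2.CHAIN_APPROX_NONE);k=max(cs,key=cv2.contourArea)
print("knob blob",cv2.contourArea(k),cv2.minAreaRect(k),cv2.boundingRect(k))
P=np.float32([onz(c,*q,.105)[:2] for q in k[:,0]]);r=cv2.minAreaRect(P);bp=cv2.boxPoints(r);e=[bp[1]-bp[0],bp[2]-bp[1]]
print("box ctr",r[0],"sides",[np.linalg.norm(q) for q in e],[np.degrees(np.arctan2(q[1],q[0])) for q in e],"expect ctr",(cen-u*.05+m*.05)[:2])
F=[((px-404)/1.6+200,py/1.6+20) for px,py in((642,82),(670,150),(664,74),(689,137))]
Q=[onz(c,*q,.0695)[:2] for q in F]
for i in(0,2): v=Q[i]-Q[i+1];print("arm dir rel -x",np.degrees(np.arctan2(v[1],v[0]))-(180-12.7))
```

```text
knob blob 328.0 ((380.70001220703125, 125.0999984741211), (34.7850456237793, 17.708751678466797), 71.56504821777344) (370, 107, 23, 37)
box ctr (0.5433026552200317, 0.26991787552833557) sides [np.float32(0.014407533), np.float32(0.027972218)] [np.float32(-83.15426), np.float32(6.845925)] expect ctr [0.54671558 0.27326904]
arm dir rel -x -336.4909370727512
arm dir rel -x -336.9998183060484
```

>>> play_rows(
  rows=[
    [100, [0, 0.1, 0.08], [0, 0, -0.065]],
    [100, [0, 0.2, 0.16], [0, 0, -0.129]],
    [100, [0.1, 0.232, 0.163], [0, 0, -0.129]],
    [100, [0.1, 0.232, 0.163], [0, 0, -0.129]],
    [100, [0.1, 0.232, 0.163], [0, 0, -0.129]],
  ],
)

```text
time: 10.48
eef_pos: [0.5526, 0.2698, 0.1735]
tcp_rot: [-0.438, 0.556, 0.446, 0.548]
contact_force: [-0.3, -0.0, -0.3]
opening: 0.997
```

>>> play_rows(
  rows=[
    [100, [0, 0, 0], [0.075, 0, 0]],
    [100, [0, 0, 0], [0.15, 0, 0]],
    [100, [0, 0, 0], [0.225, 0, 0]],
    [100, [0, 0, 0], [0.3, 0, 0]],
    [100, [0, 0, 0], [0.375, 0, 0]],
    [100, [0, 0, 0], [0.45, 0, 0]],
    [100, [0, 0, 0], [0.525, 0, 0]],
    [100, [0, 0, 0], [0.6, 0, 0]],
    [100, [0, 0, 0], [0.675, 0, 0]],
    [100, [0, 0, 0], [0.75, 0, 0]],
  ],
)

```text
time: 11.32
eef_pos: [0.5574, 0.2686, 0.1773]
tcp_rot: [-0.056, 0.708, 0.059, 0.702]
contact_force: [-1.1, -0.3, 0.8]
opening: 0.999
```

>>> play_rows(
  rows=[
    [100, [0, 0, 0], [0.075, 0, 0]],
    [100, [0, 0, 0], [0.15, 0, 0]],
    [100, [0, 0, 0], [0.225, 0, 0]],
    [100, [0, 0, 0], [0.3, 0, 0]],
    [100, [0, 0, 0], [0.375, 0, 0]],
    [100, [0, 0, 0], [0.45, 0, 0]],
    [100, [0, 0, 0], [0.525, 0, 0]],
    [100, [0, 0, 0], [0.6, 0, 0]],
    [100, [0, 0, 0], [0.675, 0, 0]],
    [100, [0, 0, 0], [0.75, 0, 0]],
  ],
)

```text
time: 12.15
eef_pos: [0.5574, 0.2686, 0.1774]
tcp_rot: [0.343, 0.622, -0.344, 0.615]
contact_force: [0.0, -0.4, 0.3]
opening: 0.996
```

```bash
cat > k.py <<'E'
from c import *
st=ctrl.get_state();print(st["time"],st["eef_pos"],st["qpos"].round(3),st["contact_force"].round(1),st["wrist_torque"].round(3),st["opening"])
x,y,hz,th=map(float,sys.argv[1:5]);th=np.radians(th-12.7)
mv(st,cen+u*x+m*y+[0,0,hz],[0,0,-1],[np.sin(th),-np.cos(th),0])
zz=Ro.from_quat(st["tcp_rot"]).apply([0,0,1]);print("tool angle",np.degrees(np.arctan2(zz[0],-zz[1]))+12.7)
E
python3 k.py -.05 .05 .16 21
python3 - <<'E'
from plant import cams
import pickle
from c import *
c=cams.read_camera("wrist");pickle.dump(c,open("w7.pkl","wb"));im=c["color"][:,:,::-1].copy()
cl=cen-u*.05+m*.05
for z in(.105,.0695): q=proj(c,cl+[0,0,z]);print(z,q);cv2.circle(im,tuple(np.int32(np.round(q))),2,(0,0,255),-1)
cv2.imwrite("pics/w7.png",im)
E
```

```text
12.15 [0.55740545 0.26859714 0.17737069] [0.283 0.216 1.763 0.007 1.17  1.294] [ 0.  -0.4  0.3] [ 0.005  0.041 -0.026] 0.9963621680025463
shift [ 0.0583 -0.0217 -0.0316] turn [ 0.262  -0.0045  0.0046] rows~ 0.5017900237135646 3.2938904827620425
tool angle 44.576075065316545
0.105 (np.float64(313.8209437121458), np.float64(221.18038759073391))
0.0695 (np.float64(315.51568730273607), np.float64(207.15360874644028))
```

View pics/w7.png

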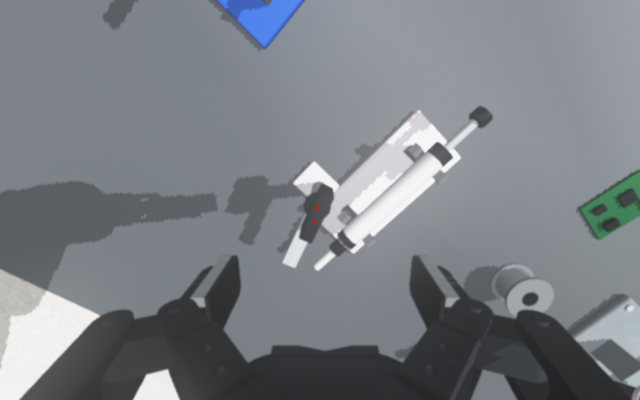

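The knob is at (316,214), close to the projected (314,221). Align and descend.

>>> play_rows(
  rows=[
    [100, [0, -0.011, -0.015], [0.075, 0, 0]],
    [100, [0, -0.022, -0.032], [0.15, 0, 0]],
    [100, [0, -0.022, -0.032], [0.22, 0, 0]],
    [100, [0, -0.022, -0.032], [0.262, -0.004, 0.005]],
    [100, [0, -0.022, -0.032], [0.262, -0.004, 0.005]],
    [100, [0.08, -0.022, -0.032], [0.262, -0.004, 0.005]],
    [100, [0.16, -0.022, -0.032], [0.262, -0.004, 0.005]],
    [100, [0.24, -0.022, -0.032], [0.262, -0.004, 0.005]],
    [100, [0.24, -0.022, -0.032], [0.262, -0.004, 0.005]],
  ],
)

```text
time: 12.95
eef_pos: [0.5416, 0.273, 0.0999]
tcp_rot: [0.457, 0.539, -0.463, 0.535]
contact_force: [-1.9, -0.8, -1.1]
opening: 1.004
```

```bash
python3 k.py -.05 .05 .0775 21
```

```text
12.95 [0.54157291 0.27296042 0.09989037] [2.990e-01 2.810e-01 1.839e+00 1.000e-03 1.031e+00 1.715e+00] [-1.9 -0.8 -1.1] [-0.007  0.032 -0.005] 1.0039836151624448
shift [0.0745 0.0178 0.0016] turn [0.0063 0.0003 0.0062] rows~ 0.5509698135495565 0.11191929983346617
tool angle 21.570795735483507
```

>>> play_rows(
  rows=[
    [100, [0.04, 0.012, 0], [0, 0, 0]],
    [100, [0.074, 0.015, 0], [0, 0, 0]],
    [100, [0.074, 0.015, 0], [0, 0, 0]],
  ],
)

```text
time: 13.2
eef_pos: [0.549, 0.2752, 0.0823]
tcp_rot: [0.46, 0.537, -0.46, 0.536]
contact_force: [0.3, -0.2, -0.3]
opening: 1.002
```

>>> play_rows(
  rows=[
    [30, [0, 0, 0], [0, 0, 0]],
    [20, [0, 0, 0], [0, 0, 0]],
    [10, [0, 0, 0], [0, 0, 0]],
    [0, [0, 0, 0], [0, 0, 0]],
    [0, [0, 0, 0], [0, 0, 0]],
    [0, [0, 0, 0], [0, 0, 0]],
    [0, [0, 0, 0], [0, 0, 0]],
    [0, [0, 0, 0], [0, 0, 0]],
    [0, [0, 0, 0], [0, 0, 0]],
    [0, [0, 0, 0], [0, 0, 0]],
  ],
  force=30,
)

```text
time: 14.03
eef_pos: [0.5497, 0.2737, 0.0844]
tcp_rot: [0.46, 0.536, -0.46, 0.538]
contact_force: [0.7, -6.9, 2.8]
opening: 0.128
```

```bash
python3 k.py -.05 .05 .0765 21
```

```text
14.0333 [0.54968346 0.27365472 0.08442645] [ 0.298  0.312  1.833 -0.003  0.996  1.717] [ 0.7 -6.9  2.8] [-0.893 -0.039  0.037] 0.12810210874618155
shift [ 0.0264 -0.01   -0.0003] turn [ 0.0057  0.0017 -0.0008] rows~ 0.20318089811614692 0.07537978763845615
tool angle 21.511728983391173
```

>>> play_rows(
  rows=[
    [30, [0, 0, 0.006], [0, 0, 0]],
    [30, [0, -0.005, 0.006], [0, 0, 0]],
    [30, [0.012, -0.01, 0.006], [0, 0, 0]],
    [30, [0.025, -0.01, 0.006], [0, 0, 0]],
    [30, [0.025, -0.01, 0.006], [0, 0, 0]],
    [0, [0.025, -0.01, 0.006], [0, 0, 0]],
    [0, [0.025, -0.01, 0.006], [0, 0, 0]],
    [0, [0.025, -0.01, 0.006], [0, 0, 0]],
    [0, [0.025, -0.01, 0.006], [0, 0, 0]],
    [0, [0.025, -0.01, 0.006], [0, 0, 0]],
  ],
)

```text
time: 14.87
eef_pos: [0.5462, 0.273, 0.0762]
tcp_rot: [0.461, 0.537, -0.46, 0.537]
contact_force: [-1.5, -4.0, 2.0]
opening: 0.132
```

```bash
python3 k.py -.05 .05 .0765 21
```

```text
14.8667 [0.54617808 0.27303462 0.0762282 ] [2.970e-01 3.170e-01 1.844e+00 1.000e-03 9.800e-01 1.715e+00] [-1.5 -4.   2. ] [-0.431  0.227  0.038] 0.13245982850000287
shift [-0.0009  0.0019 -0.0005] turn [ 0.0052 -0.0004 -0.0002] rows~ 0.015499497679337795 0.06534562932567897
tool angle 21.46609933932995
```

>>> play_rows(
  rows=[
    [0, [0, 0, 0.002], [-0.05, 0, 0]],
    [0, [0, 0, 0.002], [-0.1, 0, 0]],
    [0, [0, 0, 0.002], [-0.15, 0, 0]],
    [0, [0, 0, 0.002], [-0.2, 0, 0]],
    [0, [0, 0, 0.002], [-0.25, 0, 0]],
    [0, [0, 0, 0.002], [-0.3, 0, 0]],
    [0, [0, 0, 0.002], [-0.35, 0, 0]],
    [0, [0, 0, 0.002], [-0.4, 0, 0]],
    [0, [0, 0, 0.002], [-0.4, 0, 0]],
  ],
)

```text
time: 15.62
eef_pos: [0.5474, 0.2706, 0.0763]
tcp_rot: [0.27, 0.652, -0.271, 0.654]
contact_force: [1.4, -8.2, 1.0]
opening: 0.135
```

```bash
python3 k.py -.05 .05 .0765 90
```

```text
15.6167 [0.547408   0.27059905 0.07627651] [ 0.294  0.316  1.845 -0.004  0.979  1.083] [ 1.4 -8.2  1. ] [-1.265 -0.101  0.062] 0.13507661035238988
shift [-0.0008  0.0047 -0.0079] turn [-0.3595  0.0021  0.0008] rows~ 0.06636326857804724 4.518592988703311
tool angle 57.64748735571348
```

>>> play_rows(
  rows=[
    [0, [0, -0.006, 0.006], [-0.05, 0, 0]],
    [0, [0, -0.006, 0.006], [-0.1, 0, 0]],
    [0, [0, -0.006, 0.006], [-0.15, 0, 0]],
    [0, [0, -0.006, 0.006], [-0.2, 0, 0]],
    [0, [0, -0.006, 0.006], [-0.25, 0, 0]],
    [0, [0, -0.006, 0.006], [-0.29, 0, 0]],
    [0, [0, -0.006, 0.006], [-0.32, 0, 0]],
    [0, [0, -0.006, 0.006], [-0.32, 0, 0]],
  ],
)

```text
time: 16.28
eef_pos: [0.5493, 0.2694, 0.0763]
tcp_rot: [0.101, 0.697, -0.1, 0.703]
contact_force: [7.6, -3.3, -3.2]
opening: 0.133
```

```bash
python3 k.py -.05 .05 .0765 90
```

```text
16.2833 [0.54927541 0.2693685  0.07631694] [ 0.291  0.315  1.846 -0.002  0.973  0.577] [ 7.6 -3.3 -3.2] [-0.595 -0.881  0.001] 0.1330891938620887
shift [-0.0007  0.0101 -0.0118] turn [-0.0406  0.0047 -0.0018] rows~ 0.11196871281706736 0.5145605537717053
tool angle 86.34341925454251
```

>>> play_rows(
  rows=[
    [0, [0, -0.003, 0.005], [-0.02, 0, 0]],
    [0, [0, -0.003, 0.005], [-0.04, 0, 0]],
    [0, [0, -0.003, 0.005], [-0.055, 0, 0]],
    [0, [0, -0.003, 0.005], [-0.055, 0, 0]],
  ],
)

```text
time: 16.62
eef_pos: [0.5496, 0.2693, 0.0763]
tcp_rot: [0.073, 0.701, -0.07, 0.705]
contact_force: [5.6, -0.6, -3.2]
opening: 0.133
```

```bash
python3 k.py -.05 .05 .0765 90
```

```text
16.6167 [0.549628   0.26925081 0.07633157] [0.289 0.316 1.845 0.002 0.974 0.491] [ 5.6 -0.6 -3.2] [-0.22  -0.58  -0.477] 0.13346574918293994
shift [-0.0006  0.0112 -0.0122] turn [ 0.0119  0.0033 -0.003 ] rows~ 0.1190779695945601 0.1601097015231218
tool angle 91.07426429261535
```

>>> play_rows(
  rows=[
    [0, [0, 0, 0.003], [-0.01, 0, 0]],
    [0, [0, 0, 0.003], [-0.02, 0, 0]],
    [0, [0, 0, 0.003], [-0.02, 0, 0]],
  ],
)

```text
time: 16.87
eef_pos: [0.5496, 0.2692, 0.0763]
tcp_rot: [0.062, 0.703, -0.059, 0.706]
contact_force: [4.9, 0.4, -2.6]
opening: 0.133
```

```bash
python3 k.py -.05 .05 .0765 90
```

```text
16.8667 [0.54961327 0.26918621 0.0763213 ] [0.289 0.317 1.844 0.003 0.976 0.459] [ 4.9  0.4 -2.6] [-0.046 -0.749 -1.094] 0.1327560237884273
shift [-0.0006  0.0118 -0.0118] turn [ 0.0315  0.0019 -0.0027] rows~ 0.12013895350234943 0.3985205913275491
tool angle 92.8379221221363
```

Torque rose to -1.1 N m at 90°+: the stop. Release and lift.

>>> play_rows(
  rows=[
    [30, [0, 0, 0], [0, 0, 0]],
    [60, [0, 0, 0], [0, 0, 0]],
    [60, [0, 0, 0], [0, 0, 0]],
    [60, [0, 0, 0], [0, 0, 0]],
    [60, [0, 0, 0], [0, 0, 0]],
    [60, [-0.1, 0, 0], [0, 0, 0]],
    [60, [-0.2, 0, 0], [0, 0, 0]],
    [60, [-0.35, 0, 0], [0, 0, 0]],
    [60, [-0.5, 0, 0], [0, 0, 0]],
    [60, [-0.5, 0, 0], [0, 0, 0]],
  ],
)

```text
time: 17.7
eef_pos: [0.5519, 0.2699, 0.236]
tcp_rot: [0.062, 0.699, -0.057, 0.71]
contact_force: [1.6, 0.1, 1.2]
opening: 0.603
```

>>> play_rows(
  rows=[
    [60, [0, 0, -0.15], [0, 0, 0]],
    [60, [0, 0, -0.3], [0, 0, 0]],
    [60, [0, 0, -0.3], [0, 0, 0]],
  ],
)

```text
time: 17.95
eef_pos: [0.454, 0.2842, 0.2246]
tcp_rot: [0.059, 0.706, -0.059, 0.703]
contact_force: [0.3, 0.6, -2.2]
opening: 0.595
```

Run:
```python
from plant import cams
import pickle
from c import *
st=ctrl.get_state();print(st["time"],st["eef_pos"],st["contact_force"])
d={n:cams.read_camera(n) for n in("scene","top","wrist")};pickle.dump(d,open("d8.pkl","wb"))
S=cv2.resize(d["scene"]["color"][130:255,250:450,::-1],None,fx=3,fy=3,interpolation=2)[:,200:]
w=cv2.resize(d["wrist"]["color"][:,:,::-1],(384,240))
o=np.zeros((600,790,3),np.uint8);o[:375,:400]=S;o[:240,404:788]=w
T=cv2.resize(d["top"]["color"][150:260,190:386,::-1],None,fx=2,fy=2,interpolation=2);o[378:598,:392]=T;cv2.imwrite("pics/p8.png",o)
```

```text
17.95 [0.45402718 0.2842356  0.22463136] [ 0.25889278  0.64959336 -2.22299711]
```

View pics/p8.png

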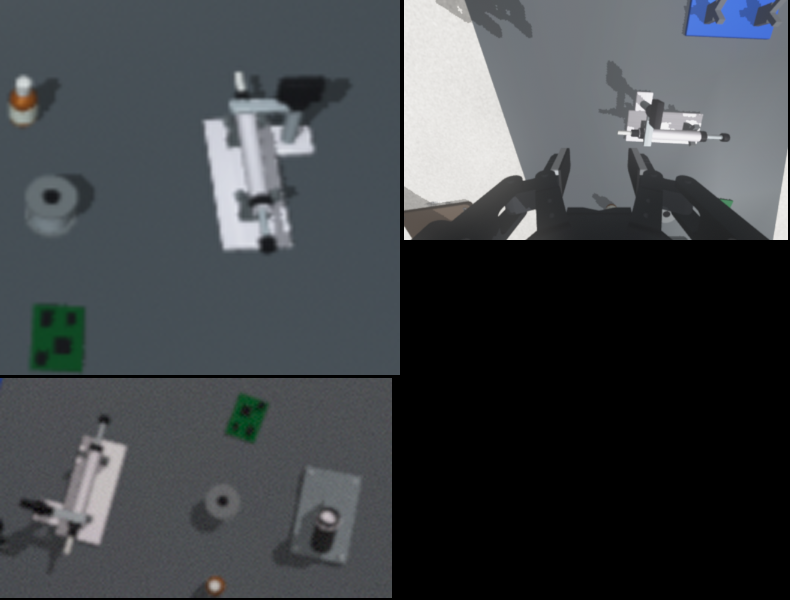

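The arm lies across the barrel, and the pump sits in the rests with its nozzle at the clamp end. A quick numeric check of the bystanders and the clamp angle comes before handing in.

Run:
```python
import pickle
from c import *
a=pickle.load(open("d0.pkl","rb"));b=pickle.load(open("d8.pkl","rb"))
for n,(x0,y0,x1,y1) in {"flux":(288,245,306,266),"board":(300,155,328,185),"spool":(288,200,314,224)}.items():
    A,B=[cv2.cvtColor(k["top"]["color"],cv2.COLOR_RGB2GRAY)[y0:y1,x0:x1].astype(np.float32) for k in(a,b)]
    print(n,"shift px",cv2.phaseCorrelate(A,B),"mean diff",np.abs(A-B).mean())
c=b["scene"];cl=cen-u*.05+m*.05
print("arm tip expected crop px",[((q[0]-250)*3-200,(q[1]-130)*3) for q in(proj(c,cl-m*.068+[0,0,.0695]),proj(c,cl+[0,0,.0695]))])
```

```text
flux shift px ((-0.023760154633944097, 0.5874727826816422), 0.9580159259063227) mean diff 3.283069
board shift px ((0.09722049206622962, 0.10593286850333428), 1.1416877651214599) mean diff 3.5904763
spool shift px ((0.48264871420203725, -0.20148438857557416), 1.167033318752124) mean diff 3.5064104
arm tip expected crop px [(np.float64(227.11864243118032), np.float64(101.02225605440415)), (np.float64(293.7463134486418), np.float64(98.56079202316596))]
```

```bash
python3 -c "
from plant import ctrl
print(ctrl.sign_off())"
```

```text
the job is handed in; nothing more can be done
None
```

I drew the pump out of its stand along its own axis and laid it in the V rests of the silver cradle, nozzle at the clamp end. After releasing it, I turned the clamp knob to its stop, let go and backed the gripper away. The job was handed in at about 18 s of the 56 s allowed.

**Pump position:** After release the nozzle tip was within about 2 mm of its predicted place, and the rests looked symmetric about the barrel. I did not re-measure the pump after the clamp was turned; the last picture shows it lying straight under the arm.

**Clamp:** The tool stood at 91° with 0.5 N m of resisting moment, and pushing to 93° raised it to about 1.1 N m, so I took that as the stop. The arm's tip and base lie within 2 pixels of where a shut arm should appear. The clamp was not at zero to begin with; its arm already stood about 20° closed. My first grip on the knob was about 8 mm too high and slightly off centre, so I opened and gripped again lower down.

**Bystanders:** The flux bottle, board and spool showed shifts of 0.6 pixel or less in the top camera. I read that as noise, though 0.6 pixel is about 1.6 mm on the bench. The measured wrist force stayed below about 10 N in every reading.

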